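# Fill the dop stick tub

### The job

Complete the hexagonal cluster in the round steel tub: take the two long dop sticks (the tallest dowels standing loose on the bench, 28 mm thick and 110 mm tall) and stand one upright in each of the two empty places between the short stubs, its foot on the tub's floor. Either stick may go in either place.

Things in the scene. Friction and masses are not known exactly. Their poses are not given: they have to be found in the camera images.
- stick_a_center (a point): Dop stick: a plain light-wood dowel, 28 mm in diameter, 110 mm tall, about 50 g, loose, standing on the bench. This point is its centre, 55 mm above its foot; z runs along it, upward. The shorter loose dowels nearby (40 mm thick, 55 mm tall; 16 mm thick, 70 mm tall) are not wanted. The other dop stick is identical. Standing dowels are at least 70 mm apart, centre to centre.
- stick_b_center (a point): Dop stick: a plain light-wood dowel, 28 mm in diameter, 110 mm tall, about 50 g, loose, standing on the bench. This point is its centre, 55 mm above its foot; z runs along it, upward. The shorter loose dowels nearby (40 mm thick, 55 mm tall; 16 mm thick, 70 mm tall) are not wanted. The other dop stick is identical. Standing dowels are at least 70 mm apart, centre to centre.
- gap_a (a point): One empty place: a point on the inner floor of the round steel tub, 5 mm above the bench; z up, x outward from the tub's middle. The tub is fixed: 130 mm outer and 122 mm inner diameter, wall 40 mm high. Stuck fast in it are five dowel stubs, 28 mm thick, tops 40 mm above the bench: one in the middle, four in a hexagonal ring of 38 mm radius, whose two other places are empty.
- gap_b (a point): The other empty place in the ring of stubs in the round steel tub: a point on the tub's inner floor, 5 mm above the bench; z up, x towards the tub's middle. It lies opposite the first empty place across the middle stub, 76 mm from it. A stick centred in an empty place has about 10 mm free to the three nearest stubs and 9 mm to the tub's wall.
Mind the look-alikes: they are no part of the job. Leave any purple or white look-alike of the part that bears stick_a_center alone.

How it is judged (in metres and radians):
At the end, for the whole second after the job is handed in: One long dop stick stands in each of the two empty places: within 20 mm of the place's centre, foot within 5 mm of the tub's floor, upright within about 10 degrees, released and at rest. Either stick may be in either place ((((horizontal distance between stick_a_center and gap_a below 0.02 m and z of stick_a_center in the frame of gap_a between 0.05 and 0.06 m and angle between stick_a_center's own z axis and vertical below 0.17 rad and linear speed of stick_a below 0.02 m/s) and (horizontal distance between stick_b_center and gap_b below 0.02 m and z of stick_b_center in the frame of gap_b between 0.05 and 0.06 m and angle between stick_b_center's own z axis and vertical below 0.17 rad and linear speed of stick_b below 0.02 m/s)) or ((horizontal distance between stick_a_center and gap_b below 0.02 m and z of stick_a_center in the frame of gap_b between 0.05 and 0.06 m and angle between stick_a_center's own z axis and vertical below 0.17 rad and linear speed of stick_a below 0.02 m/s) and (horizontal distance between stick_b_center and gap_a below 0.02 m and z of stick_b_center in the frame of gap_a between 0.05 and 0.06 m and angle between stick_b_center's own z axis and vertical below 0.17 rad and linear speed of stick_b below 0.02 m/s)))); the robot touches nothing.
It also fails if it takes over 64 s, if anything falls off the work surface, if the arm or the gripper's body presses on something with over 40 N, if the wrist force passes 120 N, or if a joint passes its speed limit or range.

### The arm

A 6-joint arm with a two-finger parallel gripper is mounted at the origin on the work surface. World frame = base frame: x ahead of the robot, y to its left, z up, the work surface at z = 0. Lengths are in mm, angles in degrees, forces in N, time in s.
With the tool pointing down it reaches from about 350 to 850 mm from the base axis. Payload 8.1 kg.
Tool frame: the origin (TCP) lies midway between the tips of the shut fingers; the grasp point (between the pads) lies hold_point_z behind it (hold_point_z is the distance from the TCP to the grasp point, in mm); z points along the fingers, x is the direction in which the jaws open and shut, and the axes are right-handed (so a half turn about z gives the same grasp; the last joint's range is limited). The gripper opens to 85 mm and grips with 20 to 120 N. Pads are 22 mm wide; open, the fingers measure 114 mm over their backs; the gripper's body (76 mm by 85 mm) begins 54 mm behind the grasp point. The pads swing forward as they close: fully open they stand 13 mm farther back than shut.
Start: joints at [-71.757, 7.471, 85.268, -0, 87.261, -4.893], TCP at [235.769, -551.741, 231.292] pointing down, gripper open.
Joint ranges: [-169.43, 169.43], [-51.17, 129.36], [1.28, 143.12], [-76.62, 256.62], [0, 156.53], [-152.29, 152.29]. Speed limits (degrees/s): [136.94, 136.94, 159.86, 180, 180, 180].

### API

Orientations are given as [roll, pitch, yaw] about the fixed x, y, z axes, in that order (R = Rz(yaw) Ry(pitch) Rx(roll)).
In Python, from bench import * gives the robot as it stands.
- The arm moves only by the shell command python3 -m pendant 'ROWS' [OPENING] [FORCE]. ROWS is JSON, a list that holds one entry, the list of rows, each a list of 4 numbers: the shift along the tool's x, y, z normalised to -1 to 1, where 1 is 0.02 m, then the turn about the tool's z normalised to -1 to 1, where 1 is 0.08 rad. A call has exactly 10 rows; each row shifts and turns the pose as measured when the row begins, along the tool's axes as they then stand; what a row does not reach is not made up. A row lasts 1/12 s, in which the tool goes at most 41.7 mm and 7.16 degrees, less where a joint would pass 70% of its speed; a pose out of reach is approached as far as the arm can. A call with a number of a shift or a turn outside -1 to 1 is refused whole. A call with a gripper value outside its range is refused whole. OPENING is the gripper's target within -1 to 1 (fully open at 1, half-way at 0, shut at -1), set as the call begins (- or left out, the last holds). The fingers move at their own pace and stop on an object; FORCE is the grip in N (left out, the last holds). Time passes only in rows, so rows that do not move let the fingers close, or fill a call up. It gives the time, the measured TCP pose, the force and the opening at its end, in the units of the state.
- sense(): the state, without advancing time (a new reading comes with each control period).
- snapshot(name): name is "scene" or "side" or "wrist"; returns the picture (384x512x3 uint8, red, green, blue); there is no depth.
- calibration(name): a dict with "mtx" (3x3 intrinsics, pixels), "world_to_cam" (4x4, takes a point from world to camera coordinates); the wrist camera has in their place "hand_eye" (4x4, takes a point from camera to tool coordinates, whose origin is the TCP and whose axes are the tool frame's). Camera axes: x right, y down, z forward; pixel columns grow to the right and rows downward; lengths in mm; the calibration is good to about 2 mm. The wrist camera is an equidistant fisheye: a pixel r from the principal point sees the ray r / f radians off the axis. A picture is of the moment at which its call begins: read the wrist's pose just before it. calibration takes no time and is no camera call.
- hand_in(): hands the job in, once; it reports no verdict.
The state is a dict: "time": time; "joint_pos": joint angles; "qd": joint speeds; "joint_efforts": joint torques, N m; "tool_pos": TCP position; "tcp_rot": TCP orientation; "ft_force": force on the tool from outside, world axes, zero at the start; "wrist_torque": the same for the moment, N m; "finger_gap": finger opening in mm.
Only numpy, scipy, OpenCV 4.12 (cv2) and the standard library are available. Lean on these libraries where they do the work, as an engineer would, in place of code of your own. Each camera call takes 0.05 s, during which the arm holds its last target.

## Working session

There is one attempt and no reset: what is moved stays moved. The work goes in short steps, Python scripts to look and compute and a shell command to move; the robot and the scene stay as the last step left them, time stands still between calls to the robot, and variables do not carry over. Pictures are saved under pics/ and viewed, and the job is handed in when it is done.

```bash
ls; mkdir -p pics
python3 - <<'E'
from bench import *
import cv2,numpy as np
s=sense(); print(s)
for n in ("scene","side","wrist"):
    im=snapshot(n); cv2.imwrite(f"pics/{n}0.png",im[:,:,::-1]); 
    c=calibration(n); print(n,{k:np.round(v,3).tolist() for k,v in c.items()})
E
```

```text
pics
{'time': 0.0, 'joint_pos': array([-7.17558730e+01,  7.51478362e+00,  8.53288318e+01, -2.88518598e-04,
        8.72612086e+01, -4.89555194e+00]), 'qd': array([-0.1271655 ,  0.01468358,  0.0596714 ,  0.06196386,  0.02877504,
        0.05061802]), 'joint_efforts': array([ 1.91221457e-04, -5.69405258e+01, -5.00553954e+01, -9.58746853e-06,
        1.50064391e-02,  6.43806220e-05]), 'tool_pos': array([ 235.60870485, -551.2145218 ,  230.25209826]), 'tcp_rot': array([-1.79991341e+02,  1.04466239e-01, -6.68602991e+01]), 'ft_force': array([ 0.18823041, -0.2810586 , -0.20051878]), 'wrist_torque': array([-0.01535596,  0.05304066, -0.00384688]), 'finger_gap': 84.99450773789165}
scene {'mtx': [[356.61, 0.0, 258.041], [0.0, 356.61, 194.592], [0.0, 0.0, 1.0]], 'world_to_cam': [[-0.844, 0.536, 0.023, 498.552], [0.283, 0.479, -0.831, -51.397], [-0.457, -0.695, -0.556, 944.11], [0.0, 0.0, 0.0, 1.0]]}
side {'mtx': [[483.599, 0.0, 250.412], [0.0, 483.599, 199.852], [0.0, 0.0, 1.0]], 'world_to_cam': [[0.998, -0.055, 0.006, -541.687], [-0.02, -0.462, -0.887, 65.589], [0.052, 0.885, -0.462, 848.083], [0.0, 0.0, 0.0, 1.0]]}
wrist {'mtx': [[297.319, 0.0, 258.113], [0.0, 297.319, 194.589], [0.0, 0.0, 1.0]], 'hand_eye': [[1.0, 0.0, 0.0, -0.25], [-0.0, 0.948, 0.319, -81.986], [-0.0, -0.319, 0.948, -143.785], [0.0, 0.0, 0.0, 1.0]]}
```

View pics/scene0.png

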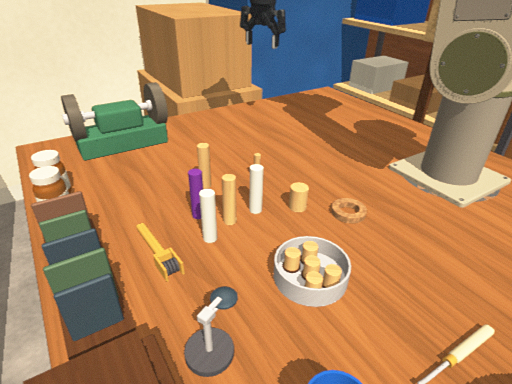

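View pics/side0.png

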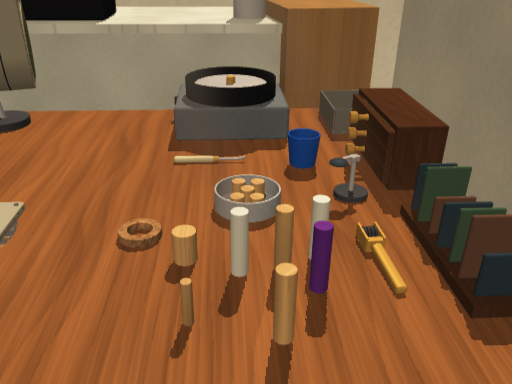

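View pics/wrist0.png

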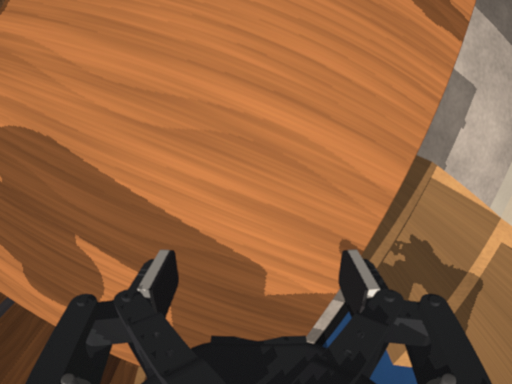

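Run:
```python
import bench,inspect
print([n for n in dir(bench) if not n.startswith('__')])
from bench import *
try: print(hold_point_z)
except Exception as e: print(e)
```

```text
['PlanningError', 'calibration', 'hand_in', 'hold_point_z', 'sense', 'snapshot']
18.700000000000003
```

The scene view shows the two long wood sticks at about (204,170) and (229,200), white ones at (257,190) and (208,217), a purple one at (196,195), and the tub at (312,270). In the side view the sticks are at about (285,235) and (285,305), and the tub is at (248,197). Next I'll measure them with masks and rays.

```bash
cat > h.py <<'E'
import numpy as np,cv2
from bench import *
def ray(n,uv):
    c=calibration(n);K=np.array(c['mtx']);T=np.array(c['world_to_cam'])
    d=T[:3,:3].T@np.linalg.inv(K)@np.array([uv[0],uv[1],1.]);o=-T[:3,:3].T@T[:3,3]
    return o,d/np.linalg.norm(d)
def onz(n,uv,z):
    o,d=ray(n,uv);return o+d*(z-o[2])/d[2]
def proj(n,p):
    c=calibration(n);K=np.array(c['mtx']);T=np.array(c['world_to_cam'])
    q=K@(T[:3,:3]@np.array(p,float)+T[:3,3]);return q[:2]/q[2]
def tri(a,b):
    A=np.zeros((3,3));y=np.zeros(3)
    L=[ray(*a),ray(*b)]
    for o,d in L:
        P=np.eye(3)-np.outer(d,d);A+=P;y+=P@o
    x=np.linalg.solve(A,y);return x,[np.linalg.norm((np.eye(3)-np.outer(d,d))@(x-o)) for o,d in L]
def toolR(s):
    from scipy.spatial.transform import Rotation as R
    return R.from_euler('xyz',s['tcp_rot'],degrees=True).as_matrix()
E
python3 - <<'E'
from h import *
for n in ("scene","side"):
    im=cv2.imread(f"pics/{n}0.png")
    hsv=cv2.cvtColor(im,cv2.COLOR_BGR2HSV)
    pts=dict(scene=[(204,170),(229,200),(299,198),(240,300),(312,263)],side=[(285,235),(285,305),(184,245),(248,320),(248,189)])[n]
    for p in pts: print(n,p,hsv[p[1],p[0]])
    x0,y0,x1,y1=dict(scene=(170,120,370,320),side=(110,160,350,360))[n]
    c=cv2.resize(im[y0:y1,x0:x1],None,fx=2.4,fy=2.4,interpolation=cv2.INTER_CUBIC)
    cv2.imwrite(f"pics/{n}crop.png",c)
    m=cv2.inRange(hsv,(14,60,110),(28,200,255))
    k,lab,st,ce=cv2.connectedComponentsWithStats(m)
    for i in range(1,k):
        if st[i,4]>60: print(n,st[i],ce[i].round(1))
E
```

```text
scene (204, 170) [ 18 136 236]
scene (229, 200) [ 18 130 243]
scene (299, 198) [ 19 131 244]
scene (240, 300) [ 13 177 215]
scene (312, 263) [ 24 112 254]
scene [  343     0   169   222 11604] [459.4 101.6]
scene [  134     2   128   117 11313] [193.6  56.9]
scene [ 334   75   91   44 1687] [390.5  94.9]
scene [ 60  94  28  33 466] [ 72.4 109.4]
scene [192 140  29  54 588] [205.7 165.8]
scene [252 152  10  14  87] [256.9 158.2]
scene [294 155  19  19  65] [304.3 164.3]
scene [217 173  23  60 807] [228.4 201.2]
scene [ 34 177  40  24 260] [ 53.1 190. ]
scene [325 181  46  44 681] [347.9 207.8]
scene [287 182  25  31 557] [298.3 196.8]
scene [377 183  26  15  65] [388.3 189.7]
scene [ 125  198   71  135 1485] [157.4 255.5]
scene [229 233  23  18  69] [238.6 240.8]
scene [ 302  241   40   48 1133] [317.7 268.2]
scene [205 242  32  34 214] [221.2 258.9]
scene [226 243  40  48 173] [244.4 265.1]
scene [252 245  13  18  70] [258.  252.4]
scene [284 247  17  25 359] [291.8 258.5]
scene [443 253  22  21  80] [454.9 263.1]
scene [231 275  16  15  65] [237.8 280.6]
scene [325 299  71  80 637] 
[... 442 characters left out ...]
 [174.5   3. ]
side [    0     0   283   112 17847] [135.1  61.3]
side [  266     0   246   214 26425] [421.7  70.6]
side [226  75  10  10  94] [230.3  79.3]
side [350 111  19  11 129] [357.8 115.8]
side [348 127  19  11 124] [355.4 132. ]
side [346 143  19  14 133] [353.8 148.1]
side [174 155  50   8 319] [195.8 158.4]
side [228 177  37  27 801] [246.6 190.4]
side [308 194  23  66 441] [317.8 217. ]
side [  0 201  25  35 439] [  8.1 212.9]
side [ 273  204   25  141 2725] [284.3 276.7]
side [ 230  212   19   65 1124] [239.1 244.4]
side [118 218  43  27 454] [139.3 229.4]
side [357 221  50  73 921] [384.1 257.5]
side [171 224  25  43 899] [183.3 244.3]
side [180 277  12  49 455] [185.6 300. ]
```

View pics/scenecrop.png

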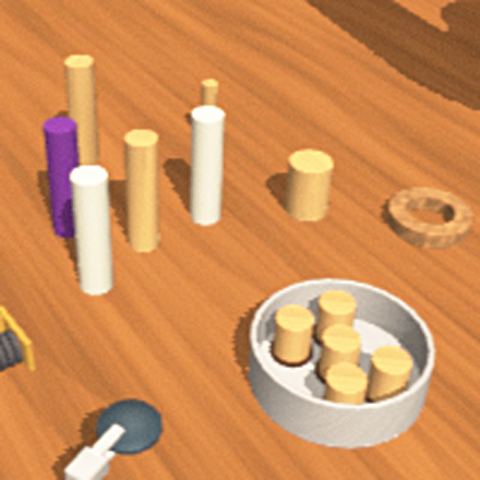

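View pics/sidecrop.png

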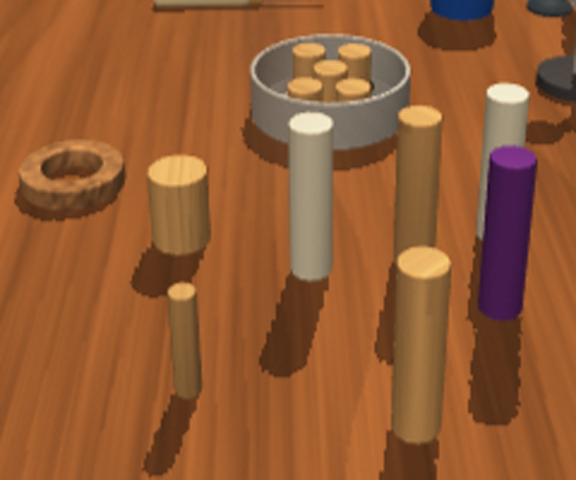

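Run:
```python
from h import *
S=lambda x,y:("scene",(170+x/2.4-.3,120+y/2.4-.3)); D=lambda x,y:("side",(110+x/2.4-.3,160+y/2.4-.3))
for nm,a,b,z in [("s1",S(81,62),D(423,262),110),("s2",S(142,137),D(419,115),110),("w1",S(90,175),D(507,93),110),("w2",S(208,115),D(311,123),110),("p",S(61,126),D(513,156),110),("short40",S(310,162),D(179,168),55),("thin",S(209,84),D(182,291),70)]:
    x,r=tri(a,b); print(nm,x.round(1),np.round(r,1),onz(a[0],a[1],z).round(1),onz(b[0],b[1],z).round(1))
a=[onz(*S(*p),40) for p in [(294,316),(337,302),(341,337),(390,360),(346,376)]]
b=[onz(*D(*p),40) for p in [(309,50),(354,52),(330,69),(305,88),(352,88)]]
print(np.round(a,1));print(np.round(b,1))
```

```text
s1 [ 569.1 -272.5  108.8] [0.9 0.9] [ 569.2 -270.3  110. ] [ 569.6 -274.7  110. ]
s2 [ 585.6 -120.   110. ] [0.2 0.2] [ 585.4 -120.   110. ] [ 585.8 -120.2  110. ]
w1 [646.1 -91.6 109.3] [0.3 0.3] [646.3 -90.6 110. ] [646.  -93.1 110. ]
w2 [ 518.4 -125.3  108.9] [0.1 0.1] [ 519.3 -123.7  110. ] [ 518.4 -127.5  110. ]
p [ 634.7 -170.9  109.1] [0.4 0.4] [ 634.9 -169.4  110. ] [ 634.8 -172.6  110. ]
short40 [432.3 -85.9  55.1] [0.2 0.2] [432.5 -85.9  55. ] [432.1 -85.5  55. ]
thin [ 444.7 -238.3   68.9] [0.2 0.2] [ 446.1 -236.4   70. ] [ 444.7 -239.6   70. ]
[[556.9  56.9  40. ]
 [520.   61.4  40. ]
 [541.2  91.8  40. ]
 [526.5 126.9  40. ]
 [562.3 122.6  40. ]]
[[525.3 125.7  40. ]
 [562.5 120.2  40. ]
 [541.   89.   40. ]
 [519.8  56.3  40. ]
 [556.5  54.7  40. ]]
```

```bash
cat >> h.py <<'E'
def plan(target,yaw=None):
    s=sense();R_=toolR(s);d=R_.T@(np.array(target,float)-s['tool_pos'])
    print('t',round(s['time'],2),'tcp',s['tool_pos'].round(1),'rot',s['tcp_rot'].round(2),'gap',round(s['finger_gap'],1),'F',s['ft_force'].round(1))
    t=0 if yaw is None else -np.deg2rad((yaw-s['tcp_rot'][2]+180)%360-180)/0.08
    print('units tool xyz',(d/20).round(2),'turn units',round(t,2))
E
python3 -m pendant '[[[-0.5,-0.85,0,0.62],[-0.5,-0.85,0,0.62],[-0.5,-0.85,0,0.62],[-0.5,-0.85,0,0.62],[-0.5,-0.85,0,0.62],[-0.5,-0.85,0,0.62],[-0.5,-0.85,0,0.62],[-0.5,-0.85,0,0.62],[-0.5,-0.85,0,0.62],[-0.5,-0.85,0,0.62]]]' 1 40
python3 -c "
from h import *
plan([569.3,-272.5,160],-95.4)"
```

```text
time: 0.98
tool_pos: [385.3, -419.9, 226.0]
tcp_rot: [179.7, 0.4, -96.9]
ft_force: [0.7, 0.4, 0.3]
finger_gap: 85.3
t 0.98 tcp [ 385.3 -419.9  226. ] rot [179.66   0.37 -96.94] gap 85.3 F [0.7 0.4 0.3]
units tool xyz [-8.41 -8.26  3.31] turn units -0.34
```

```bash
python3 -m pendant '[[[-0.84,-0.83,0.3,-0.03],[-0.84,-0.83,0.3,-0.03],[-0.84,-0.83,0.3,-0.03],[-0.84,-0.83,0.3,-0.03],[-0.84,-0.83,0.3,-0.03],[-0.84,-0.83,0.3,-0.03],[-0.84,-0.83,0.3,-0.03],[-0.84,-0.83,0.3,-0.03],[-0.84,-0.83,0.3,-0.03],[-0.84,-0.83,0.3,-0.03]]]'
python3 -c "
from h import *
plan([569.3,-272.5,150],-95.4)
cv2.imwrite('pics/w1.png',snapshot('wrist')[:,:,::-1])
"
```

```text
time: 1.82
tool_pos: [576.3, -263.6, 161.7]
tcp_rot: [179.5, 0.4, -95.8]
ft_force: [-0.2, -0.6, 0.5]
finger_gap: 85.3
t 1.82 tcp [ 576.3 -263.6  161.7] rot [179.52   0.39 -95.82] gap 85.3 F [-0.2 -0.6  0.5]
units tool xyz [0.48 0.3  0.58] turn units -0.09
```

View pics/w1.png

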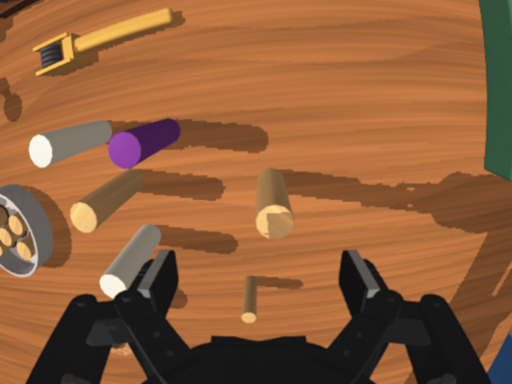

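The wrist picture shows stick 1's top at about (274,222), centred between the fingers, with no neighbour in their way. I'll check its position with the fisheye ray.

```bash
cat >> h.py <<'E'
def wray(uv,s):
    c=calibration('wrist');K=np.array(c['mtx']);H=np.array(c['hand_eye'])
    p=np.array([uv[0]-K[0,2],uv[1]-K[1,2]]);r=np.hypot(*p);th=r/K[0,0]
    d=np.array([np.sin(th)*p[0]/r,np.sin(th)*p[1]/r,np.cos(th)])
    R_=toolR(s);return R_@H[:3,3]+s['tool_pos'],R_@H[:3,:3]@d
def wz(uv,s,z):
    o,d=wray(uv,s);return o+d*(z-o[2])/d[2]
E
python3 - <<'E'
from h import *
s=sense();print(s['time'],s['tool_pos'])
im=snapshot('wrist');cv2.imwrite('pics/w2.png',im[:,:,::-1])
g=cv2.cvtColor(im,cv2.COLOR_RGB2HSV)
c=im[160:260,230:320];cv2.imwrite('pics/w2c.png',cv2.resize(c,None,fx=6,fy=6)[:,:,::-1])
m=cv2.inRange(g,(14,50,225),(30,160,255))[160:260,230:320]
k,l,st,ce=cv2.connectedComponentsWithStats(m)
for i in range(1,k):
    if st[i,4]>20: print(st[i],ce[i],wz(ce[i]+[230,160],s,110).round(1))
print(wz((274,222),s,110))
plan([569.3,-272.5,150],-95.4)
E
```

```text
1.8667 [ 578.42552882 -259.86010254  159.94287109]
[40 49 22  4 68] [50.30882353 50.80882353] [ 581.2 -275.2  110. ]
[32 57  5 18 63] [34.         65.84126984] [ 570.7 -262.7  110. ]
[ 573.05383741 -270.09013058  110.        ]
t 1.92 tcp [ 576.9 -261.3  160.3] rot [179.44   0.51 -95.64] gap 85.5 F [-0.4 -0.5 -0.4]
units tool xyz [0.6  0.32 0.51] turn units -0.05
```

View pics/w2c.png

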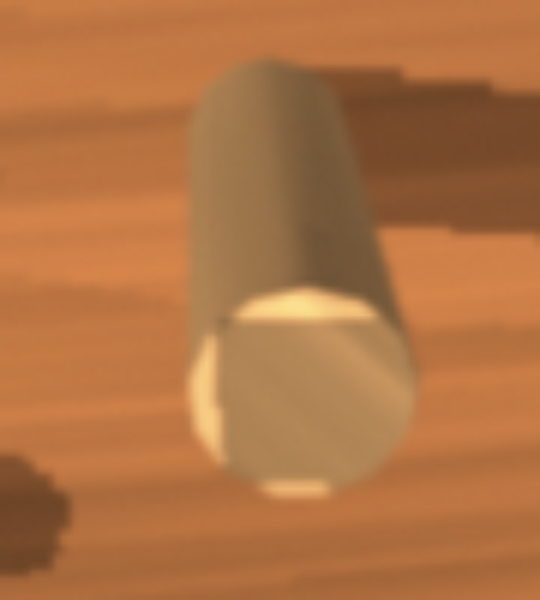

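Run:
```python
from h import *
s=sense();print(wz((280.3,225.3),s,110).round(1))
s['tool_pos']=np.array([578.4,-259.9,159.9]);print(wz((280.3,225.3),s,110).round(1))
plan([569.3,-272.5,68],-95.4)
```

```text
[ 568.2 -275.9  110. ]
[ 569.9 -274.5  110. ]
t 1.92 tcp [ 576.9 -261.3  160.3] rot [179.44   0.51 -95.64] gap 85.5 F [-0.4 -0.5 -0.4]
units tool xyz [0.63 0.28 4.61] turn units -0.05
```

```bash
python3 -m pendant '[[[0.3,0.15,0,0],[0.3,0.15,0,0],[0.05,0,0.3,0],[0,0,0.6,0],[0,0,0.6,0],[0,0,0.6,0],[0,0,0.6,0],[0,0,0.5,0],[0,0,0.3,0],[0,0,0,0]]]'
python3 -c "
from h import *
plan([569.3,-273.3,67],-95.4)"
```

```text
time: 2.75
tool_pos: [563.6, -277.0, 80.6]
tcp_rot: [179.2, 0.5, -95.9]
ft_force: [0.8, 0.8, -0.2]
finger_gap: 85.8
t 2.75 tcp [ 563.6 -277.    80.6] rot [179.2    0.53 -95.88] gap 85.8 F [ 0.8  0.8 -0.2]
units tool xyz [-0.21 -0.27  0.68] turn units -0.1
```

```bash
python3 -m pendant '[[[-0.1,-0.15,0.2,0],[-0.1,-0.12,0.3,0],[0,0,0.2,0],[0,0,0,0],[0,0,0,0],[0,0,0,0],[0,0,0,0],[0,0,0,0],[0,0,0,0],[0,0,0,0]]]'
python3 -c "
from h import *
plan([569.3,-273.3,67],-95.4)
s=sense();print(s['joint_pos'])
cv2.imwrite('pics/w3.png',snapshot('wrist')[:,:,::-1])
plan([569.3,-273.3,67],-95.4)
"
```

```text
time: 3.58
tool_pos: [571.7, -273.1, 67.2]
tcp_rot: [179.4, 0.5, -95.8]
ft_force: [0.8, 0.5, -0.5]
finger_gap: 85.5
t 3.58 tcp [ 571.7 -273.1   67.2] rot [179.38   0.46 -95.81] gap 85.5 F [ 0.8  0.5 -0.5]
units tool xyz [0.02 0.12 0.01] turn units -0.09
[-30.26113764  20.60212169  87.6292111    0.16812368  72.52276881
  65.49320206]
t 3.63 tcp [ 571.7 -273.1   67.2] rot [179.39   0.45 -95.81] gap 85.5 F [-0.7  0.1 -0.3]
units tool xyz [0.02 0.12 0.01] turn units -0.09
```

View pics/w3.png

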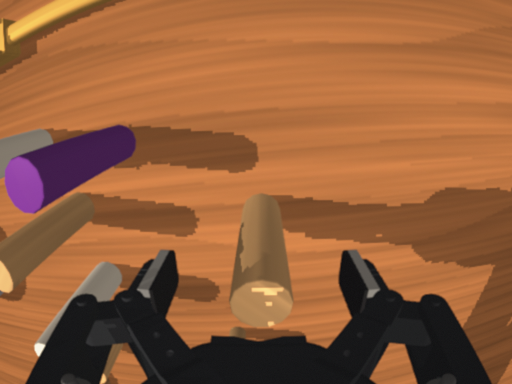

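The stick stands between the fingers at (262,300), so I'll make a small correction and close.

```bash
python3 -m pendant '[[[0,0.1,0,0],[0,0,0,0],[0,0,0,0],[0,0,0,0],[0,0,0,0],[0,0,0,0],[0,0,0,0],[0,0,0,0],[0,0,0,0],[0,0,0,0]]]' -1 50
python3 -c "
from h import *
plan([569.3,-273.3,67],-95.4)"
```

```text
time: 4.47
tool_pos: [569.5, -273.1, 67.6]
tcp_rot: [179.4, 0.4, -95.8]
ft_force: [-0.6, 0.6, 0.3]
finger_gap: 26.6
t 4.47 tcp [ 569.5 -273.1   67.6] rot [179.41   0.44 -95.82] gap 26.6 F [-0.6  0.6  0.3]
units tool xyz [0.01 0.01 0.03] turn units -0.09
```

```bash
python3 -m pendant '[[[0,0,-0.2,0],[0,0,-0.5,0],[0,0,-0.8,0],[0,0,-0.9,0],[0,0,-0.9,0],[0,0,-0.9,0],[0,0,-0.9,0],[0,0,-0.9,0],[0,0,-0.5,0],[0,0,0,0]]]'
python3 -c "
from h import *
plan([579,87,205],-95.4)"
```

```text
time: 5.3
tool_pos: [569.9, -273.7, 208.3]
tcp_rot: [179.3, 0.5, -95.8]
ft_force: [-0.2, -1.0, -1.0]
finger_gap: 27.2
t 5.3 tcp [ 569.9 -273.7  208.3] rot [179.34   0.47 -95.82] gap 27.2 F [-0.2 -1.  -1. ]
units tool xyz [-17.99   1.37   0.33] turn units -0.09
```

```bash
python3 -m pendant '[[[-0.4,0.05,0,0],[-0.7,0.08,0,0],[-0.9,0.08,0,0],[-0.9,0.08,0,0],[-0.9,0.08,0,0],[-0.9,0.08,0,0],[-0.9,0.08,0,0],[-0.9,0.08,0,0],[-0.9,0.08,0,0],[-0.9,0.08,0,0]]]'
python3 -c "
from h import *
plan([579,87,205],-95.4)"
```

```text
time: 6.13
tool_pos: [563.9, -91.4, 197.2]
tcp_rot: [178.3, 0.8, -96.0]
ft_force: [0.7, 0.4, -0.4]
finger_gap: 27.1
t 6.13 tcp [563.9 -91.4 197.2] rot [178.34   0.79 -95.99] gap 27.1 F [ 0.7  0.4 -0.4]
units tool xyz [-8.96  0.19 -0.26] turn units -0.13
```

```bash
python3 -m pendant '[[[-0.9,0.0,-0.1,0],[-0.9,0.0,-0.1,0],[-0.9,0.05,-0.1,0],[-0.9,0.05,0,0],[-0.9,0.05,0,0],[-0.9,0.05,0,0],[-0.9,0,0,0],[-0.9,0,0,0],[-0.6,0,0,0],[-0.3,0,0,0]]]'
python3 -c "
from h import *
plan([579,87,205],-95.4)"
```

```text
time: 6.97
tool_pos: [561.5, 93.7, 188.6]
tcp_rot: [176.7, 1.0, -95.5]
ft_force: [0.2, -0.3, 0.5]
finger_gap: 27.3
t 6.97 tcp [561.5  93.7 188.6] rot [176.71   0.95 -95.53] gap 27.3 F [ 0.2 -0.3  0.5]
units tool xyz [ 0.23 -0.85 -0.87] turn units -0.03
```

```bash
python3 -m pendant '[[[0.1,-0.3,0,0],[0.1,-0.3,0,0],[0,-0.2,0,0],[0,0,0,0],[0,0,0,0],[0,0,0,0],[0,0,0,0],[0,0,0,0],[0,0,0,0],[0,0,0,0]]]'
python3 -c "
from h import *
plan([579,87,205],-95.4)
s=sense();print(s['joint_pos'],s['qd'].round(2))
for n in ('wrist','scene','side'): cv2.imwrite(f'pics/{n}4.png',snapshot(n)[:,:,::-1])
"
```

```text
time: 7.8
tool_pos: [577.5, 85.0, 185.3]
tcp_rot: [176.5, 0.9, -95.7]
ft_force: [0.4, -0.1, -0.0]
finger_gap: 26.9
t 7.8 tcp [577.5  85.  185.3] rot [176.52   0.86 -95.67] gap 26.9 F [ 0.4 -0.1 -0. ]
units tool xyz [-0.12 -0.   -0.99] turn units -0.06
[ 2.50270784  9.52000459 87.92266623  1.34445463 85.87725749 98.01280101] [-0.16 -0.23  0.01  0.04  0.   -0.01]
```

View pics/wrist4.png

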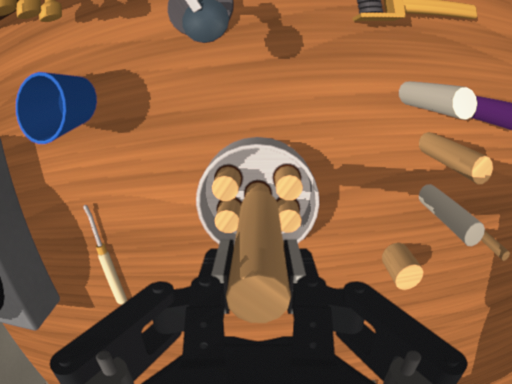

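View pics/scene4.png

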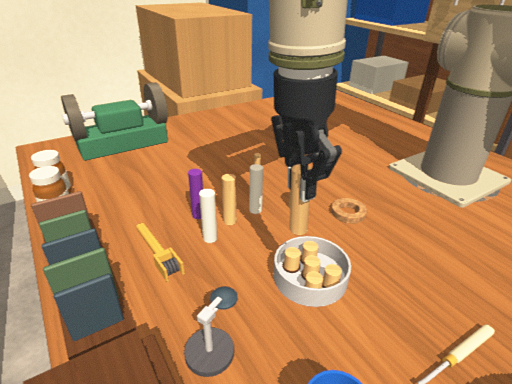

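View pics/side4.png

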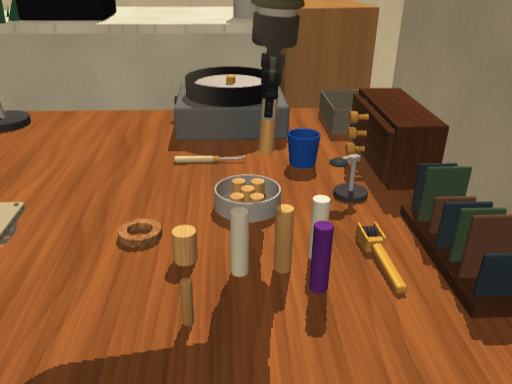

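The wrist view shows the stick held over the tub, with stub tops at about (226,184), (288,183), (229,215) and (289,214). I'll check those against the earlier estimate.

Run:
```python
from h import *
s=sense()
for p in [(226,187),(289,184),(229,220),(289,218)]: print(wz(p,s,40).round(1))
im=cv2.imread('pics/wrist4.png');cv2.imwrite('pics/w4c.png',cv2.resize(im[120:260,180:340],None,fx=5,fy=4.2))
z=toolR(s)[:,2];print(z.round(3))
for zf in (70,50,6): 
    print(zf);plan(np.array([579,87,zf])-67.4*z,-95.4)
```

```text
[564.5 121.9  40. ]
[561.8  57.5  40. ]
[526.7 124.   40. ]
[523.2  59.8  40. ]
[-0.059  0.021 -0.998]
70
t 7.95 tcp [577.5  85.2 185.2] rot [176.52   0.86 -95.65] gap 27.2 F [-0.2 -0.2 -0.6]
units tool xyz [-0.01 -0.41  2.38] turn units -0.06
50
t 7.95 tcp [577.5  85.2 185.2] rot [176.52   0.86 -95.65] gap 27.2 F [-0.2 -0.2 -0.6]
units tool xyz [ 0.01 -0.48  3.38] turn units -0.06
6
t 7.95 tcp [577.5  85.2 185.2] rot [176.52   0.86 -95.65] gap 27.2 F [-0.2 -0.2 -0.6]
units tool xyz [ 0.04 -0.61  5.57] turn units -0.06
```

View pics/w4c.png

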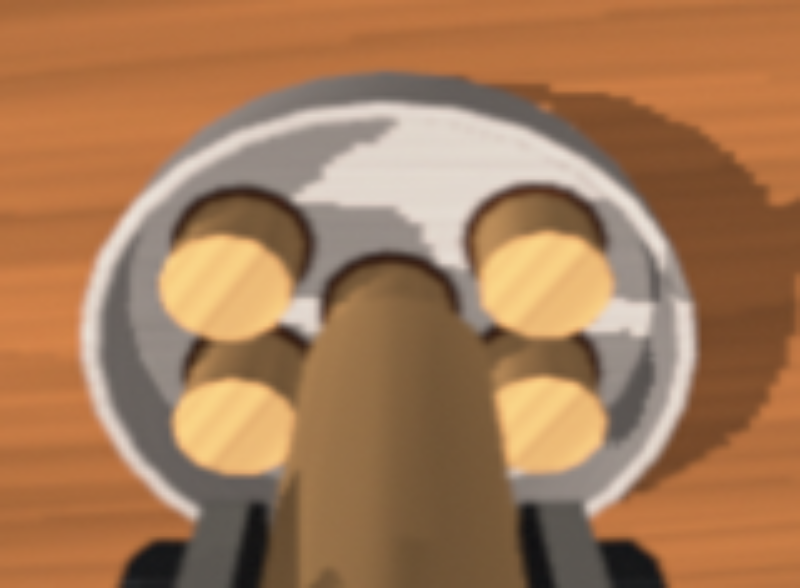

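```bash
python3 -m pendant '[[[0,-0.25,0,0],[0,-0.25,0.3,0],[0,0,0.5,0],[0,0,0.6,0],[0,0,0.6,0],[0,0,0.6,0],[0,0,0.5,0],[0,0,0.2,0],[0,0,0,0],[0,0,0,0]]]'
python3 -c "
from h import *
s=sense();z=toolR(s)[:,2];print((s['tool_pos']+67.4*z).round(1),z.round(3))
plan(np.array([579.5,87,6])-67.4*z,-95.4)
cv2.imwrite('pics/side5.png',snapshot('side')[100:250,150:350,::-1].repeat(4,0).repeat(4,1))
cv2.imwrite('pics/scene5.png',snapshot('scene')[150:350,200:400,::-1].repeat(3,0).repeat(3,1))
"
```

```text
time: 8.78
tool_pos: [581.7, 86.0, 108.0]
tcp_rot: [176.2, 0.8, -95.6]
ft_force: [0.4, 0.2, 0.0]
finger_gap: 27.1
[577.4  87.4  40.7] [-0.064  0.021 -0.998]
t 8.78 tcp [581.7  86.  108. ] rot [176.21   0.81 -95.62] gap 27.1 F [0.4 0.2 0. ]
units tool xyz [ 0.03 -0.22  1.73] turn units -0.05
```

View pics/side5.png

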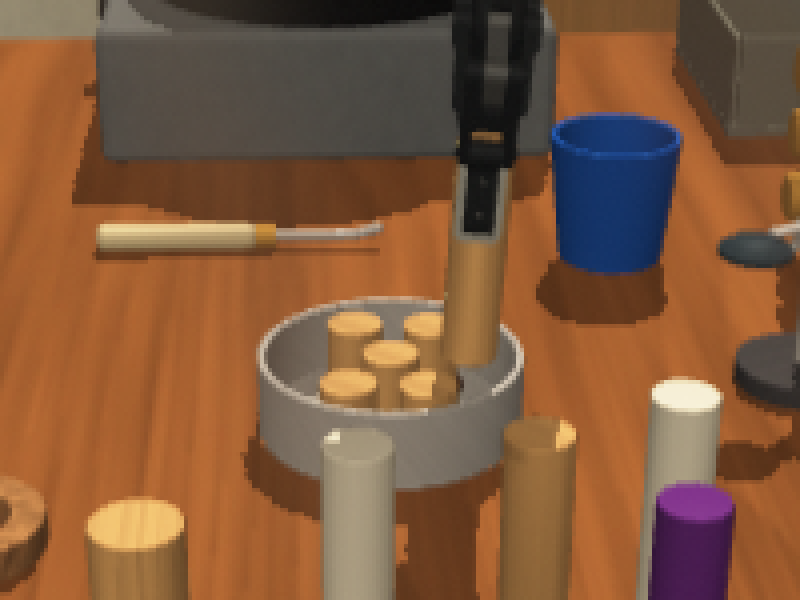

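View pics/scene5.png

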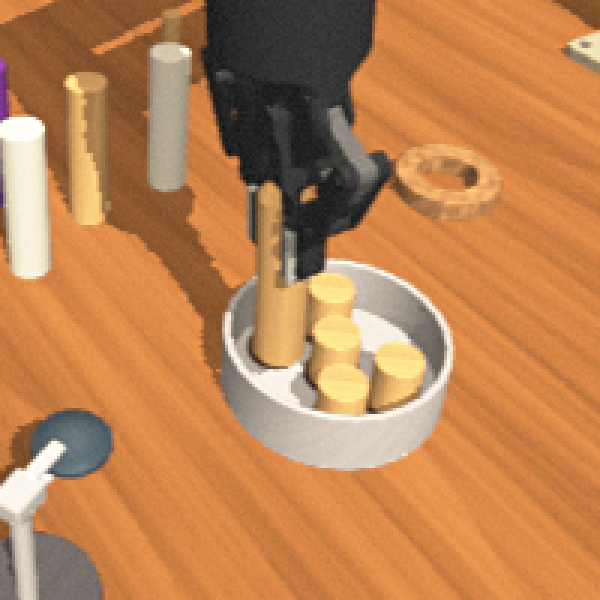

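Run:
```python
from h import *
print(proj('scene',[577.4,87.4,40.7]),proj('side',[577.4,87.4,40.7]))
print(onz('side',(150+471/4,100+353/4),41),onz('scene',(200+277/3,150+355/3),41))
```

```text
[293.4259976  266.14630645] [266.01925972 188.13870843]
[580.64779092  86.15809039  41.        ] [582.21372123  90.71059259  41.        ]
```

Both views put the foot at about (581,88) against a gap estimate of about (580,87), so it is aligned. I'll go down, compensating for the tilt.

```bash
python3 -m pendant '[[[0,-0.03,0.3,0],[0,-0.03,0.4,0],[0,-0.02,0.4,0],[0,-0.02,0.3,0],[0,0,0.15,0],[0,0,0.1,0],[0,0,0,0],[0,0,0,0],[0,0,0,0],[0,0,0,0]]]'
python3 -c "
from h import *
s=sense();z=toolR(s)[:,2];print((s['tool_pos']+67.4*z).round(1),z.round(3))
plan(np.array([579.5,87,5])-67.4*z,-95.4)"
```

```text
time: 9.72
tool_pos: [584.1, 86.5, 74.6]
tcp_rot: [176.5, 0.9, -95.6]
ft_force: [0.6, 0.3, -1.0]
finger_gap: 27.0
[580.1  87.9   7.3] [-0.059  0.021 -0.998]
t 9.72 tcp [584.1  86.5  74.6] rot [176.52   0.86 -95.62] gap 27.0 F [ 0.6  0.3 -1. ]
units tool xyz [0.05 0.02 0.12] turn units -0.05
```

```bash
python3 -m pendant '[[[0,0,0.1,0],[0,0,0.05,0],[0,0,0,0],[0,0,0,0],[0,0,0,0],[0,0,0,0],[0,0,0,0],[0,0,0,0],[0,0,0,0],[0,0,0,0]]]'
python3 -c "
from h import *
plan(np.array([579.5,87,5]),-95.4)"
python3 -m pendant '[[[0,0,0,0],[0,0,0,0],[0,0,0,0],[0,0,0,0],[0,0,0,0],[0,0,0,0],[0,0,0,0],[0,0,0,0],[0,0,0,0],[0,0,0,0]]]' 0.4
python3 -c "
from h import *
cv2.imwrite('pics/scene6.png',snapshot('scene')[150:350,200:400,::-1].repeat(3,0).repeat(3,1))
cv2.imwrite('pics/wrist6.png',snapshot('wrist')[:,:,::-1])
"
```

```text
time: 10.55
tool_pos: [585.3, 86.6, 73.4]
tcp_rot: [176.7, 0.9, -95.6]
ft_force: [-0.1, -0.3, 0.4]
finger_gap: 26.9
t 10.55 tcp [585.3  86.6  73.4] rot [176.72   0.89 -95.62] gap 26.9 F [-0.1 -0.3  0.4]
units tool xyz [0.06 0.1  3.43] turn units -0.05
time: 11.38
tool_pos: [585.5, 86.7, 73.6]
tcp_rot: [176.7, 0.9, -95.6]
ft_force: [0.9, -0.7, -0.0]
finger_gap: 59.8
```

View pics/scene6.png

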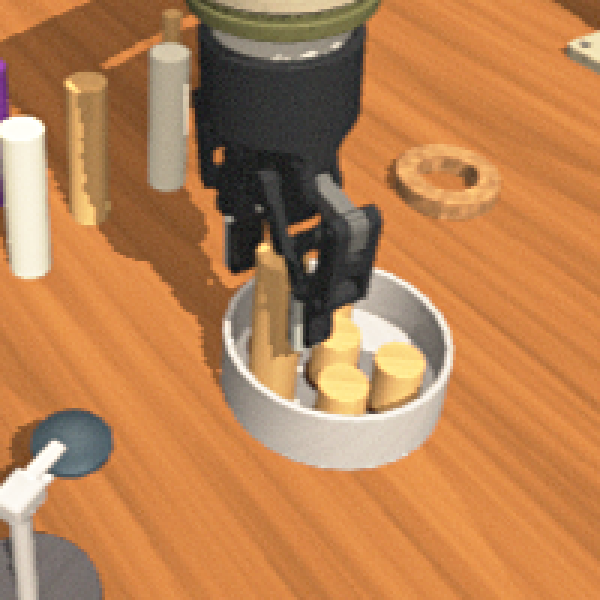

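View pics/wrist6.png

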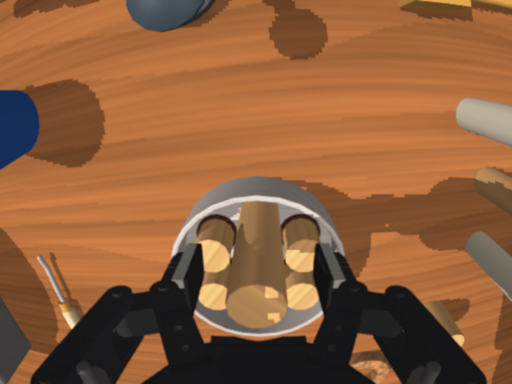

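Stick 1 stands in the far place, with its top at (258,305) between the fingers in the wrist view. I'll lift straight up next.

```bash
python3 -m pendant '[[[0,0,-0.2,0],[0,0,-0.4,0],[0,0,-0.6,0],[0,0,-0.7,0],[0,0,-0.7,0],[0,0,-0.7,0],[0,0,-0.7,0],[0,0,-0.5,0],[0,0,-0.2,0],[0,0,0,0]]]'
python3 -c "
from h import *
plan([585.6,-121,165],-95.4)
cv2.imwrite('pics/scene7.png',snapshot('scene')[150:350,200:400,::-1].repeat(3,0).repeat(3,1))"
```

```text
time: 12.32
tool_pos: [592.2, 84.5, 180.5]
tcp_rot: [177.0, 0.9, -95.6]
ft_force: [0.7, 0.2, 0.0]
finger_gap: 59.7
t 12.32 tcp [592.2  84.5 180.5] rot [177.01   0.92 -95.61] gap 59.7 F [0.7 0.2 0. ]
units tool xyz [10.27 -0.71  0.57] turn units -0.05
```

View pics/scene7.png

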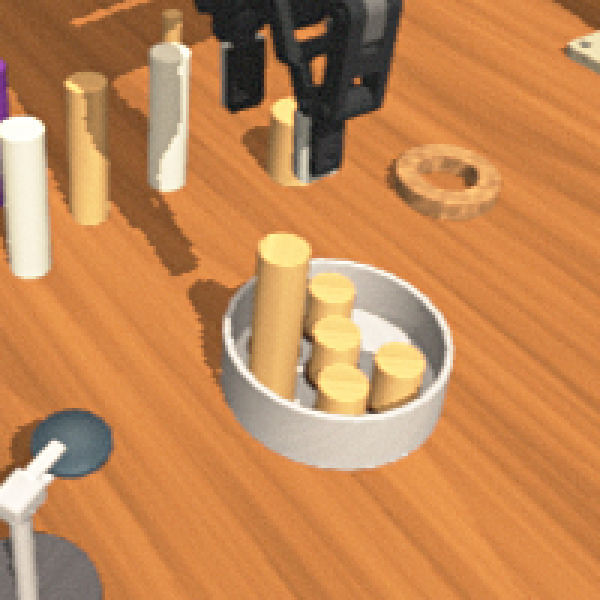

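Stick 1 is upright and free, with its top at crop (284,248). Now to stick 2.

```bash
python3 -m pendant '[[[0.4,0,0,0],[0.8,0,0,0],[1,0,0,0],[1,0,0,0],[1,-0.05,0,0],[1,-0.1,0,0],[1,-0.1,0,0],[1,-0.1,0,0],[1,-0.1,0,0],[0.7,-0.1,0,0]]]' 1
python3 -m pendant '[[[0.3,0,0,0],[0,0,0,0],[0,0,0,0],[0,0,0,0],[0,0,0,0],[0,0,0,0],[0,0,0,0],[0,0,0,0],[0,0,0,0],[0,0,0,0]]]'
python3 -c "
from h import *
plan([585.6,-120.5,160],-95.4)
s=sense();im=snapshot('wrist');cv2.imwrite('pics/w8.png',im[:,:,::-1])"
```

```text
time: 13.2
tool_pos: [577.9, -101.3, 164.8]
tcp_rot: [176.0, 1.0, -95.3]
ft_force: [-0.1, -0.7, -0.1]
finger_gap: 85.6
time: 14.03
tool_pos: [575.8, -106.1, 162.0]
tcp_rot: [175.7, 1.1, -95.3]
ft_force: [0.4, -0.0, -0.0]
finger_gap: 85.3
t 14.03 tcp [ 575.8 -106.1  162. ] rot [175.73   1.05 -95.25] gap 85.3 F [ 0.4 -0.  -0. ]
units tool xyz [ 0.67 -0.56  0.05] turn units 0.03
```

View pics/w8.png

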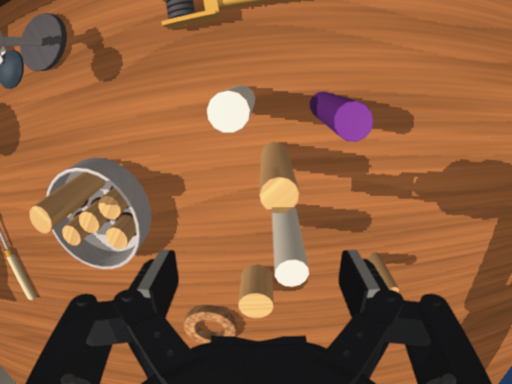

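Run:
```python
from h import *
s=sense()
print(wz((280,194),s,110).round(1), wz((229,112),s,110).round(1),wz((354,121),s,110).round(1),wz((291,273),s,110).round(1),wz((40,217),s,115).round(1))
z=toolR(s)[:,2];print(z.round(3))
plan(np.array([586,-120.5,85])-18.7*z,-95.4)
```

```text
[ 587.4 -121.2  110. ] [646.6 -92.9 110. ] [ 635.1 -173.5  110. ] [ 518.3 -126.1  110. ] [585.1  86.7 115. ]
[-0.072  0.025 -0.997]
t 14.08 tcp [ 575.8 -106.1  162. ] rot [175.73   1.05 -95.25] gap 85.7 F [-0.5 -0.6  0.3]
units tool xyz [ 0.74 -0.86  2.85] turn units 0.03
```

```bash
python3 -m pendant '[[[0.35,-0.4,0,0],[0.35,-0.3,0,0],[0,-0.1,0.2,0],[0,0,0.4,0],[0,0,0.5,0],[0,0,0.5,0],[0,0,0.4,0],[0,0,0.2,0],[0,0,0,0],[0,0,0,0]]]'
python3 - <<'E'
from h import *
s=sense()
z=toolR(s)[:,2];print(z.round(3))
plan(np.array([586.2,-120.8,85])-18.7*z,-95.4)
E
```

```text
time: 14.92
tool_pos: [585.5, -119.7, 109.6]
tcp_rot: [175.5, 1.1, -95.2]
ft_force: [-0.6, -0.6, -0.4]
finger_gap: 85.4
[-0.076  0.027 -0.997]
t 14.92 tcp [ 585.5 -119.7  109.6] rot [175.5    1.12 -95.25] gap 85.4 F [-0.6 -0.6 -0.4]
units tool xyz [ 0.08 -0.14  0.29] turn units 0.03
```

Run:
```python
from h import *
s=sense()
z=toolR(s)[:,2]
plan(np.array([586.2,-120.8,85])+18.7*z,-95.4)
```

```text
t 14.92 tcp [ 585.5 -119.7  109.6] rot [175.5    1.12 -95.25] gap 85.4 F [-0.6 -0.6 -0.4]
units tool xyz [ 0.08 -0.14  2.16] turn units 0.03
```

```bash
python3 -m pendant '[[[0.05,-0.1,0.1,0],[0,-0.05,0.4,0],[0,0,0.5,0],[0,0,0.5,0],[0,0,0.4,0],[0,0,0.2,0],[0,0,0,0],[0,0,0,0],[0,0,0,0],[0,0,0,0]]]'
python3 - <<'E'
from h import *
s=sense()
z=toolR(s)[:,2];print(z.round(3))
plan(np.array([586.2,-120.8,85])+18.7*z,-95.4)
cv2.imwrite('pics/w9.png',snapshot('wrist')[:,:,::-1])
E
```

```text
time: 15.75
tool_pos: [585.2, -119.6, 63.1]
tcp_rot: [175.5, 1.1, -95.2]
ft_force: [-0.4, 1.0, -0.2]
finger_gap: 85.3
[-0.076  0.027 -0.997]
t 15.75 tcp [ 585.2 -119.6   63.1] rot [175.51   1.12 -95.23] gap 85.3 F [-0.4  1.  -0.2]
units tool xyz [ 0.03  0.03 -0.16] turn units 0.04
```

View pics/w9.png

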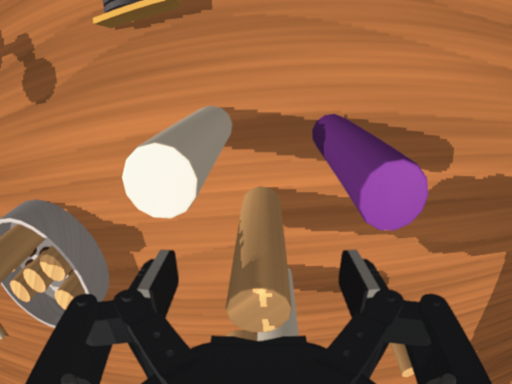

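Stick 2 is centred between the fingers at (260,305), and the white and purple ones are clear of them. Closing.

```bash
python3 -m pendant '[[[0,0,-0.15,0],[0,0,0,0],[0,0,0,0],[0,0,0,0],[0,0,0,0],[0,0,0,0],[0,0,0,0],[0,0,0,0],[0,0,0,0],[0,0,0,0]]]' -1 50
python3 -m pendant '[[[0,0,-0.2,0],[0,0,-0.4,0],[0,0,-0.6,0],[0,0,-0.8,0],[0,0,-0.9,0],[0,0,-0.9,0],[0,0,-0.9,0],[0,0,-0.9,0],[0,0,-0.7,0],[0,0,-0.4,0]]]'
python3 - <<'E'
from h import *
plan([504,94.3,205],-95.4)
E
```

```text
time: 16.63
tool_pos: [587.1, -120.4, 68.9]
tcp_rot: [175.7, 1.1, -95.2]
ft_force: [-0.0, -0.6, 1.5]
finger_gap: 26.9
time: 17.47
tool_pos: [596.2, -123.4, 214.3]
tcp_rot: [175.6, 1.1, -95.2]
ft_force: [0.5, 0.1, 0.0]
finger_gap: 26.9
t 17.47 tcp [ 596.2 -123.4  214.3] rot [175.64   1.1  -95.22] gap 26.9 F [0.5 0.1 0. ]
units tool xyz [-10.41   5.51   1.09] turn units 0.04
```

```bash
python3 -m pendant '[[[-0.3,0.15,0,0],[-0.5,0.25,0,0],[-0.6,0.3,0,0],[-0.6,0.3,0,0],[-0.6,0.3,0,0],[-0.6,0.3,0,0],[-0.6,0.3,0,0],[-0.6,0.3,0,0],[-0.6,0.3,0,0],[-0.6,0.3,0,0]]]'
python3 - <<'E'
from h import *
plan([504,94.3,205],-95.4)
E
```

```text
time: 18.3
tool_pos: [544.5, 5.0, 220.3]
tcp_rot: [175.5, 1.1, -95.2]
ft_force: [0.4, -1.0, -0.6]
finger_gap: 26.9
t 18.3 tcp [544.5   5.  220.3] rot [175.52   1.1  -95.22] gap 26.9 F [ 0.4 -1.  -0.6]
units tool xyz [-4.25  2.35  1.04] turn units 0.04
```

```bash
python3 -m pendant '[[[-0.6,0.3,0,0],[-0.6,0.3,0,0],[-0.6,0.3,0.1,0],[-0.6,0.3,0.1,0],[-0.6,0.3,0.1,0],[-0.5,0.25,0.1,0],[-0.3,0.2,0.1,0],[-0.1,0.1,0,0],[0,0,0,0],[0,0,0,0]]]'
python3 - <<'E'
from h import *
plan([504,94.3,205],-95.4)
for n in ('side','scene'): 
    im=snapshot(n);cv2.imwrite(f'pics/{n}10.png',im[:,:,::-1])
E
```

```text
time: 19.13
tool_pos: [505.0, 98.8, 215.2]
tcp_rot: [175.6, 1.1, -95.0]
ft_force: [-0.3, -0.2, -0.5]
finger_gap: 27.1
t 19.13 tcp [505.   98.8 215.2] rot [175.59   1.12 -95.  ] gap 27.1 F [-0.3 -0.2 -0.5]
units tool xyz [ 0.24 -0.01  0.51] turn units 0.09
```

View pics/side10.png

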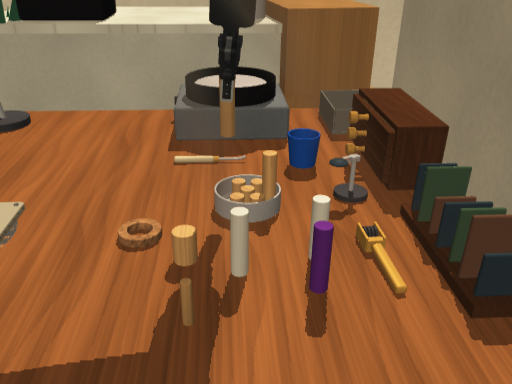

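```bash
python3 - <<'E'
from h import *
plan([505.1,94.7,120],-95.4)
E
python3 -m pendant '[[[0.15,-0.1,0.2,0],[0.15,-0.1,0.4,0],[0.05,-0.1,0.6,0],[0,-0.05,0.7,0],[0,0,0.7,0],[0,0,0.7,0],[0,0,0.6,0],[0,0,0.4,0],[0,0,0,0],[0,0,0,0]]]'
python3 - <<'E'
from h import *
plan([505.1,94.7,75.5],-95.4)
cv2.imwrite('pics/side11.png',snapshot('side')[100:250,150:350,::-1].repeat(4,0).repeat(4,1))
cv2.imwrite('pics/scene11.png',snapshot('scene')[150:350,200:400,::-1].repeat(3,0).repeat(3,1))
cv2.imwrite('pics/wrist11.png',snapshot('wrist')[:,:,::-1])
E
```

```text
t 19.23 tcp [505.3  98.4 215.3] rot [175.6    1.13 -95.04] gap 26.5 F [-0.5  0.3  0.3]
units tool xyz [ 0.28 -0.37  4.75] turn units 0.08
time: 20.07
tool_pos: [505.0, 87.2, 116.8]
tcp_rot: [175.4, 1.0, -95.4]
ft_force: [0.3, 0.8, -0.2]
finger_gap: 27.2
t 20.07 tcp [505.   87.2 116.8] rot [175.36   1.03 -95.44] gap 27.2 F [ 0.3  0.8 -0.2]
units tool xyz [-0.33 -0.14  2.07] turn units -0.01
```

View pics/side11.png

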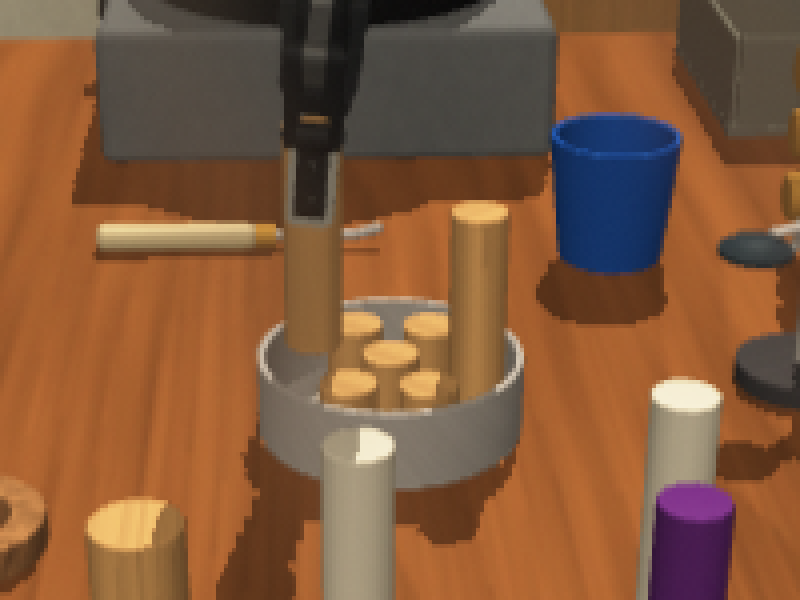

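View pics/scene11.png

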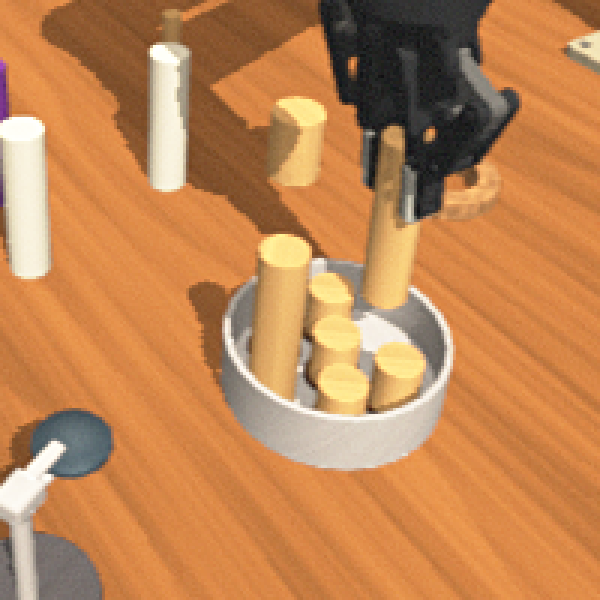

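View pics/wrist11.png

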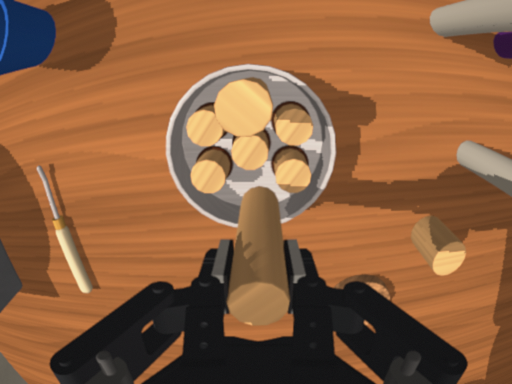

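Run:
```python
from h import *
print(onz('side',(150+313/4,100+341/4),48),onz('scene',(200+388/3,150+295/3),48))
print(onz('side',(150+480/4,100+212/4),115),onz('scene',(200+285/3,150+250/3),115))
plan([505.1,94.7,116],-95.4)
```

```text
[504.44715884  88.31382268  48.        ] [502.02191386  91.0132952   48.        ]
[583.00646924  84.07370411 115.        ] [582.44231818  88.53342717 115.        ]
t 20.22 tcp [505.9  87.5 118.2] rot [175.49   1.05 -95.43] gap 27.1 F [-0.1  0.2  0.6]
units tool xyz [-0.35  0.06  0.12] turn units -0.01
```

```bash
python3 -m pendant '[[[-0.15,0,0,0],[-0.13,0,0,0],[0,0,0,0],[0,0,0,0],[0,0,0,0],[0,-0.04,0.3,0],[0,-0.04,0.2,0],[0,-0.04,0.1,0],[0,0,0,0],[0,0,0,0]]]'
python3 - <<'E'
from h import *
plan([505.1,94.4,75.5],-95.4)
cv2.imwrite('pics/side12.png',snapshot('side')[100:250,150:350,::-1].repeat(4,0).repeat(4,1))
E
```

```text
time: 21.05
tool_pos: [510.9, 94.2, 108.5]
tcp_rot: [175.9, 1.1, -95.4]
ft_force: [0.3, -0.1, 0.2]
finger_gap: 26.6
t 21.05 tcp [510.9  94.2 108.5] rot [175.87   1.11 -95.38] gap 26.6 F [ 0.3 -0.1  0.2]
units tool xyz [0.05 0.17 1.66] turn units 0.0
```

View pics/side12.png

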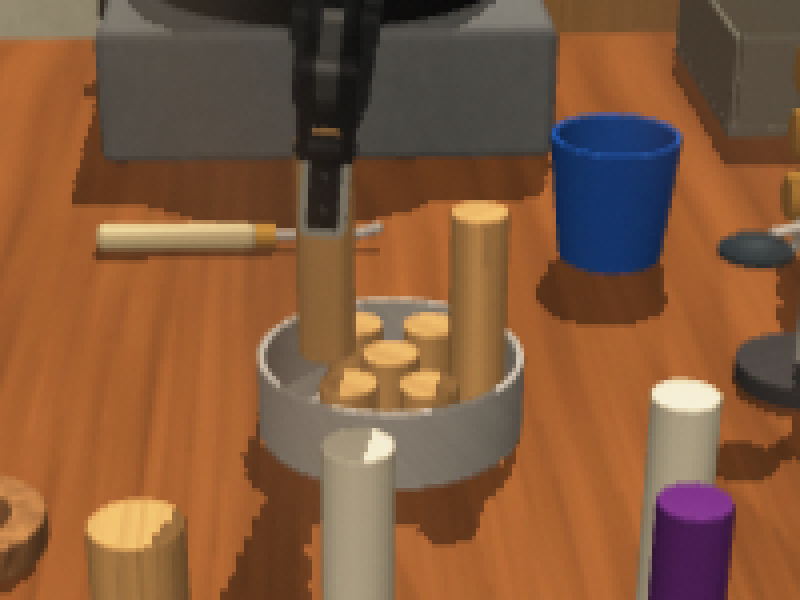

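```bash
python3 -m pendant '[[[0,0.15,0,0],[0,0.15,0,0],[0,0,0.15,0],[0,0,0.3,0],[0,0,0.3,0],[0,0,0.2,0],[0,0,0.1,0],[0,0,0,0],[0,0,0,0],[0,0,0,0]]]'
python3 - <<'E'
from h import *
plan([505.1,94.4,74.5],-95.4)
cv2.imwrite('pics/side13.png',snapshot('side')[100:250,150:350,::-1].repeat(4,0).repeat(4,1))
cv2.imwrite('pics/wrist13.png',snapshot('wrist')[:,:,::-1])
E
```

```text
time: 21.93
tool_pos: [501.9, 95.4, 85.0]
tcp_rot: [175.8, 1.1, -95.4]
ft_force: [-0.2, -0.7, -0.6]
finger_gap: 26.5
t 21.93 tcp [501.9  95.4  85. ] rot [175.8    1.1  -95.39] gap 26.5 F [-0.2 -0.7 -0.6]
units tool xyz [ 0.04 -0.2   0.51] turn units 0.0
```

View pics/side13.png

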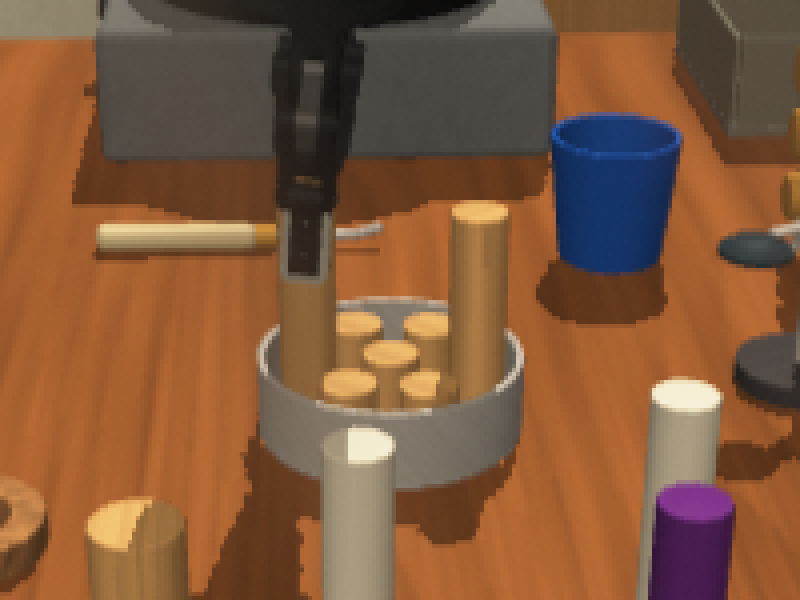

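View pics/wrist13.png

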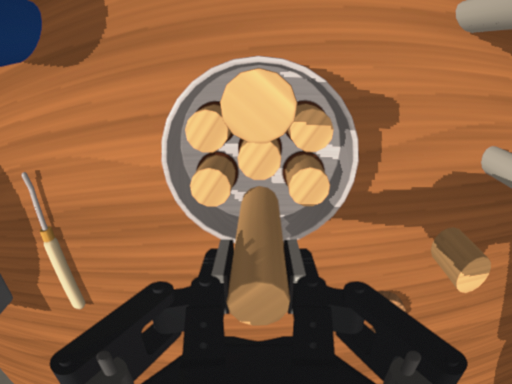

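```bash
python3 -m pendant '[[[0,-0.1,0,0],[0,-0.07,0.1,0],[0,0,0.15,0],[0,0,0.15,0],[0,0,0.1,0],[0,0,0,0],[0,0,0,0],[0,0,0,0],[0,0,0,0],[0,0,0,0]]]'
python3 - <<'E'
from h import *
plan([505.1,94.4,74],-95.4)
E
```

```text
time: 22.87
tool_pos: [505.6, 95.3, 74.5]
tcp_rot: [175.9, 1.1, -95.4]
ft_force: [0.0, 0.7, -0.9]
finger_gap: 27.1
t 22.87 tcp [505.6  95.3  74.5] rot [175.88   1.11 -95.4 ] gap 27.1 F [ 0.   0.7 -0.9]
units tool xyz [0.05 0.02 0.03] turn units 0.0
```

```bash
python3 -m pendant '[[[0,0,0.05,0],[0,0,0,0],[0,0,0,0],[0,0,0,0],[0,0,0,0],[0,0,0,0],[0,0,0,0],[0,0,0,0],[0,0,0,0],[0,0,0,0]]]' 
python3 -m pendant '[[[0,0,0,0],[0,0,0,0],[0,0,0,0],[0,0,0,0],[0,0,0,0],[0,0,0,0],[0,0,0,0],[0,0,0,0],[0,0,0,0],[0,0,0,0]]]' 0.4
python3 - <<'E'
from h import *
plan([505.1,94.4,74],-95.4)
cv2.imwrite('pics/side14.png',snapshot('side')[100:250,150:350,::-1].repeat(4,0).repeat(4,1))
E
```

```text
time: 23.7
tool_pos: [505.9, 95.3, 73.9]
tcp_rot: [175.9, 1.1, -95.4]
ft_force: [-0.9, 0.3, 0.1]
finger_gap: 27.0
time: 24.53
tool_pos: [506.1, 95.4, 74.1]
tcp_rot: [176.0, 1.1, -95.4]
ft_force: [0.8, 1.3, 0.1]
finger_gap: 59.8
t 24.53 tcp [506.1  95.4  74.1] rot [175.96   1.12 -95.39] gap 59.8 F [0.8 1.3 0.1]
units tool xyz [0.05 0.04 0.01] turn units 0.0
```

View pics/side14.png

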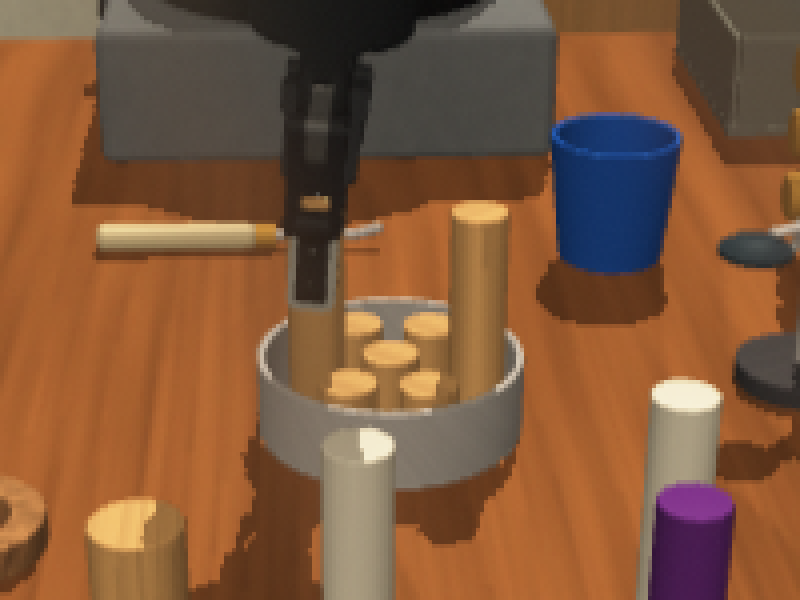

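Stick 2 is upright and the fingers are open around it. I'll lift straight up.

```bash
python3 -m pendant '[[[0,0,-0.2,0],[0,0,-0.4,0],[0,0,-0.6,0],[0,0,-0.7,0],[0,0,-0.7,0],[0,0,-0.7,0],[0,0,-0.7,0],[0,0,-0.5,0],[0,0,-0.2,0],[0,0,0,0]]]'
python3 -m pendant '[[[0,0,-0.4,0],[0,0,-0.6,0],[0,0,-0.6,0],[0,0,-0.6,0],[0,0,-0.3,0],[0,0,0,0],[0,0,0,0],[0,0,0,0],[0,0,0,0],[0,0,0,0]]]'
python3 - <<'E'
from h import *
cv2.imwrite('pics/side15.png',snapshot('side')[100:250,150:350,::-1].repeat(4,0).repeat(4,1))
cv2.imwrite('pics/scene15.png',snapshot('scene')[150:350,200:400,::-1].repeat(3,0).repeat(3,1))
E
```

```text
time: 25.42
tool_pos: [514.1, 92.6, 180.6]
tcp_rot: [176.2, 1.2, -95.4]
ft_force: [0.6, 0.4, 0.2]
finger_gap: 59.4
time: 26.25
tool_pos: [516.7, 91.2, 234.2]
tcp_rot: [176.1, 1.1, -95.4]
ft_force: [0.2, -0.6, -0.3]
finger_gap: 59.7
```

View pics/side15.png

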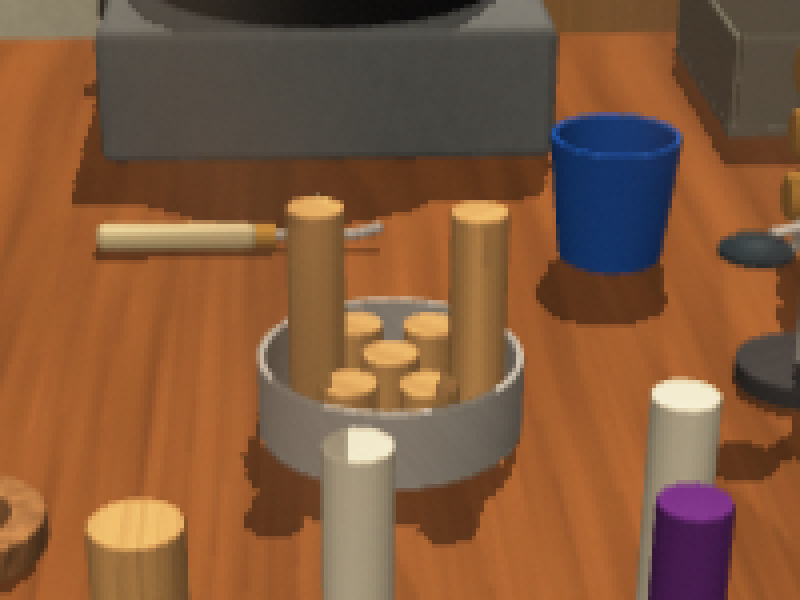

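View pics/scene15.png

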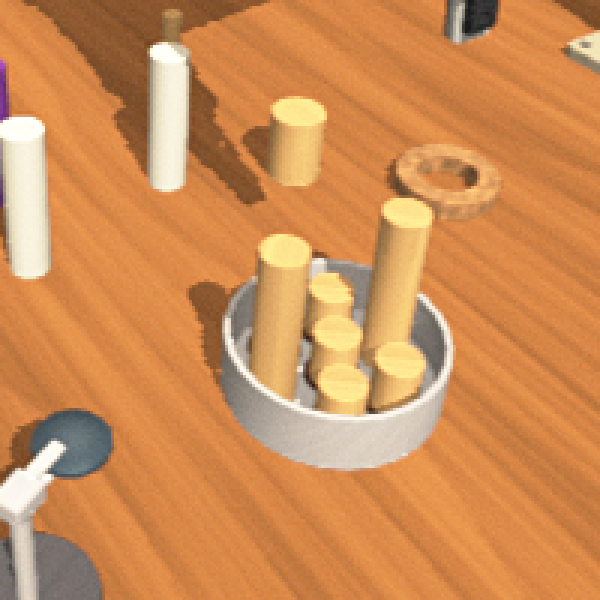

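Both sticks stand upright in the tub. Their tops are at side-crop (316,208) and (480,212), and at scene-crop (407,213) and (284,250).

Run:
```python
from h import *
for a,b in [((316,208),(407,213)),((480,212),(284.5,250))]:
    A=('side',(150+a[0]/4-.1,100+a[1]/4));B=('scene',(200+b[0]/3-.2,150+b[1]/3))
    x,r=tri(A,B);print(x.round(1),np.round(r,1))
s=sense();print(s['time'],s['qd'].round(2))
hand_in()
```

```text
[506.2  96.7 113.7] [0.7 0.7]
[582.7  87.4 114. ] [0.5 0.5]
26.35 [ 0.01  0.01 -0.22 -0.   -0.03 -0.05]
the job is handed in; nothing more can be done
```

I stood one long dop stick upright in each empty place of the tub, released both, lifted the gripper clear and handed in at about 26 s of the 64 s allowed. The hand-in gives no verdict, so these checks are my own measurements.

| | Measured top centre (mm) | Estimated place centre (mm) | Offset |
|---|---|---|---|
| Far stick | (582.7, 87.4) | (580, 87) | about 3 mm |
| Near stick | (506.2, 96.7) | (504.3, 94.3) | about 3 mm |

- **Height:** the tops measured 114.0 mm and 113.7 mm, against an expected 115 mm with the feet on the tub's floor.
- **Upright and alone:** both sticks looked vertical in the last scene and side views. I did not pick up the white and purple look-alikes or the other loose dowels, and in the pictures none appeared to have moved.
- **What disagreed:** the camera views differed by 2–4 mm, which is well inside the 20 mm tolerance. The tool drifted about 4° from vertical during the moves. I worked the placings out with that tilt in mind, and the sticks were upright after release.

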